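# Level the heaped caps and slide the tray home under the press head

### The arm

A 6-joint arm with a two-finger parallel gripper is mounted at the origin on the work surface. World frame = base frame: x ahead of the robot, y to its left, z up, the work surface at z = 0. Lengths are in m, angles in degrees, forces in N, time in s.
With the tool pointing down it reaches from about 0.4 to 0.825 m from the base axis. Payload 7 kg.
Tool frame: the origin (TCP) lies at the very end of the fingers, on their centre line; the grasp point (between the pads) lies 19 mm behind it (ctrl.grip_depth is the distance from the TCP to the grasp point, in m); z points along the fingers, y is the line along which they close (so a half turn about z gives the same grasp; the last joint's range is limited). The gripper opens to 88 mm and grips with 3 to 60 N. Pads are 19 mm wide; open, the fingers measure 130 mm over their backs; the gripper's body (78 mm by 193 mm) begins 47 mm behind the grasp point.
Start: joints at [92.424, 20.546, 0.682, 0, -70.136, -16.507], TCP at [0.164, 0.655, 0.227] pointing down, gripper open.
Joint ranges: [-176.03, 176.03], [-82.01, 121.73], [-58.28, 71.71], [-173.87, 95.51], [-174.79, -0.11], [-173.66, 173.66]. Speed limits (degrees/s): [136.94, 136.94, 172.46, 180, 180, 180].

### API

Orientations are given as [roll, pitch, yaw] about the fixed x, y, z axes, in that order (R = Rz(yaw) Ry(pitch) Rx(roll)).
In Python, from plant import get_obs, eyes, ctrl, spotter gives the robot as it stands.
- The arm moves only by the shell command python3 -m crank 'ROWS'. ROWS is JSON, one flat list of numbers, 7 for each row, row after row: the turn, a rotation vector about the tool's x, y, z in rad, then the shift along the tool's x, y, z in mm, then the opening, from 0 (shut) to 1 (fully open). A call has 1 to 5 rows; each row shifts and turns the commanded pose from where the row before left it, along the tool's axes as they then stand; what a row does not reach is not made up. A row lasts 1/8 s, in which the tool goes at most 62.5 mm and 10.7 degrees, less where a joint would pass 70% of its speed; a pose out of reach is approached as far as the arm can. A call is refused whole if a number of a shift passes 62.5 or a number of a turn 0.188, either way. A call with a gripper value outside its range is refused whole. The fingers move at their own pace and stop on an object; the grip force is fixed at half the most. Time passes only in rows, so rows that do not move let the fingers close. It gives the time, the measured TCP pose, the force, the opening and the grip force at its end, in the units of the state.
- get_obs(): the state, without advancing time (a new reading comes with each control period).
- eyes.snapshot(name): name is "scene" or "top"; returns the picture (420x560x3 uint8, blue, green, red); there is no depth.
- eyes.camera_model(name): a dict with "fx", "fy", "cx", "cy" (pixels), "extrinsics" (4x4, takes a point from camera to world coordinates). Camera axes: x right, y down, z forward; pixel columns grow to the right and rows downward; lengths in m; the calibration is good to about 2 mm. A picture is of the moment at which its call begins. camera_model takes no time and is no camera call.
- ctrl.close_job(): hands the job in; it is judged then, once.
Trained networks look in the newest picture that a camera, given by its name, has taken for a name from the list of things; names that differ only in an ending like _2 or _b are one class to them, and where a whole thing is asked for, a point or a joint stands for the part that bears it (a point fixed in the world has none). Each returns a list of dicts, best first, with "p" (0 to 1); they miss things now and then, are a little off and sometimes report something else, mostly with a low value. They report only what shows in the picture. A call takes as long as a camera call. They do not tell look-alikes from the thing itself.
- spotter.outline_of(camera, target): "region" (420x560 bool, what is visible of it) and "rect" ([left, top, width, height] in pixels, round what is visible of it).
- spotter.place_of(camera, target): "location" ([column, row] in pixels: a listed point, or the origin of a listed thing).
The state is a dict: "clock": time; "joint_pos": joint angles; "qvel": joint speeds; "tau": joint torques, N m; "tool_pos": TCP position; "orientation": TCP orientation; "force": force on the tool from outside, world axes, zero at the start; "moment": the same for the moment, N m; "opening": finger opening in m; "gripper_force": force on a finger pad.
Only numpy, scipy, OpenCV 4.12 (cv2) and the standard library are available. Lean on these libraries where they do the work, as an engineer would, in place of code of your own. Each camera call takes 0.05 s, during which the arm holds its last target. There are 200 camera calls.

### The job

Before moving the tray in, spread the heaped screw caps so that all six lie flat on the tray's floor, one deep. Then slide the tray along the bed, between the guides and in under the press head, until it is fully home against the stop, with all the caps still lying flat in it. Nothing may bump the head, and leave the other things on the bench where they are.

Things in the scene. Friction and masses are not known exactly. Their poses are not given: they have to be found in the camera images.
- press: Grey C-frame press (fixed) on a long aluminium slide bed. Its +y is the way the tray slides home, in under the head; +x across the bed, z up. Origin on the table under the bed's middle line. In its frame (mm): bed x -100..100, y -380..480, top at z = 10. Head over y 120..300; the arm above it x -80..80, y 115..355, z 180..330; column x -90..90, y 325..465, 330 high.
- guides (a point): Start of the straight channel between the two guide rails, on the middle line at bed height; press axes, here y = 80 mm in the press frame. Rails' inner faces at x = +-60, 10 wide, 12 high, running on to the stop; in the 60 mm before this point they flare out to x = +-90.
- head: The press head, a fixed flat steel platen 130 (x) x 180 (y) x 12 mm with a grey block 110 x 150 x 45 on it, hanging over the bed. Origin at the centre of its underside, 28 mm above the bed plate; axes as the press.
- bed_stop (a point): Middle of the stop bar's face at the far end of the channel, at bed height, y = 300 mm in the press frame: where the tray's front edge comes to rest; the bar is 16 high. Axes as the press.
- tray: Loose grey plastic tray, 112 mm wide (x), 305 long (y), 0.45 kg; its +y end goes in first. Origin at the centre of its underside; floor 5 thick. The caps' compartment is at its +y end: inside x -51..51, y -22.5..147.5, walls 5 thick, tops at z = 22; behind it a bare floor up to the end wall.
- tray_front (a point): Middle of the tray's front edge (y = +152.5), at its underside.
- tray_end_wall (a point): Middle of the outer face (tray y = -152.5) of the upright wall at the tray's rear end, 20 mm above the underside; tray axes. The wall is 112 mm wide, 10 thick, top at tray z = 35; it stays 120 mm outside the head when the tray is home.
- cap_a: White ribbed screw cap, a disc 36 mm across and 14 mm high, 20 g; six alike. Origin at its centre, 7 mm from either face, z its axis. The origin is 12 mm above the tray's underside when the cap lies flat on the tray floor, 26 mm when it lies on another cap.
- cap_b: White ribbed screw cap, a disc 36 mm across and 14 mm high, 20 g; six alike. Origin at its centre, 7 mm from either face, z its axis. The origin is 12 mm above the tray's underside when the cap lies flat on the tray floor, 26 mm when it lies on another cap.
- cap_c: White ribbed screw cap, a disc 36 mm across and 14 mm high, 20 g; six alike. Origin at its centre, 7 mm from either face, z its axis. The origin is 12 mm above the tray's underside when the cap lies flat on the tray floor, 26 mm when it lies on another cap.
- cap_d: White ribbed screw cap, a disc 36 mm across and 14 mm high, 20 g; six alike. Origin at its centre, 7 mm from either face, z its axis. The origin is 12 mm above the tray's underside when the cap lies flat on the tray floor, 26 mm when it lies on another cap.
- cap_e: White ribbed screw cap, a disc 36 mm across and 14 mm high, 20 g; six alike. Origin at its centre, 7 mm from either face, z its axis. The origin is 12 mm above the tray's underside when the cap lies flat on the tray floor, 26 mm when it lies on another cap.
- cap_f: White ribbed screw cap, a disc 36 mm across and 14 mm high, 20 g; six alike. Origin at its centre, 7 mm from either face, z its axis. The origin is 12 mm above the tray's underside when the cap lies flat on the tray floor, 26 mm when it lies on another cap.
- block: Bystander: loose dark steel setting block 24 x 50 x 22 mm on the bed beside the right-hand (press +x) guide rail.
- tape: Bystander: cardboard tape core, 90 mm across, 25 high, on the table beside the bed.
- brush: Bystander: hand brush lying on the table on the robot's side of the bed.
- screwdriver: Bystander: screwdriver lying on the table beyond the bed.
There are look-alikes about, which are no part of the job. Leave any pink look-alike of the cap_d alone.

How it is judged (in metres and radians):
On the way, in this order (a step that is already met when the one before it is completed fails the run):
1. all six caps lie flat and one deep on the tray's floor while the tray is still outside the head (z of cap_a in the frame of tray between 0.008 and 0.0165 m and x of cap_a in the frame of tray between -0.04 and 0.04 m and y of cap_a in the frame of tray between -0.012 and 0.137 m and angle between the z axis of each of cap_a, cap_b, cap_c, cap_d, cap_e, cap_f and the z axis of tray, either way round below 0.15 rad and z of cap_b in the frame of tray between 0.008 and 0.0165 m and x of cap_b in the frame of tray between -0.04 and 0.04 m and y of cap_b in the frame of tray between -0.012 and 0.137 m and z of cap_c in the frame of tray between 0.008 and 0.0165 m and x of cap_c in the frame of tray between -0.04 and 0.04 m and y of cap_c in the frame of tray between -0.012 and 0.137 m and z of cap_d in the frame of tray between 0.008 and 0.0165 m and x of cap_d in the frame of tray between -0.04 and 0.04 m and y of cap_d in the frame of tray between -0.012 and 0.137 m and z of cap_e in the frame of tray between 0.008 and 0.0165 m and x of cap_e in the frame of tray between -0.04 and 0.04 m and y of cap_e in the frame of tray between -0.012 and 0.137 m and z of cap_f in the frame of tray between 0.008 and 0.0165 m and x of cap_f in the frame of tray between -0.04 and 0.04 m and y of cap_f in the frame of tray between -0.012 and 0.137 m and y of tray_front in the frame of press below 0.11 m), for 0.2 s.
2. the tray is home against the stop (y of tray_front in the frame of press between 0.295 and 0.303 m and x of tray_front in the frame of press between -0.008 and 0.008 m and z of tray_front in the frame of press below 0.014 m and angle between the y axis of tray and the y axis of press, either way round below 0.04 rad), for 0.2 s.
At the end, for the whole second after the job is handed in: The tray lies on the bed between the guides, its front edge within 5 mm of the stop bar and 8 mm of the middle line, parallel within 0.04 rad, at rest; all six caps lie flat (within 0.15 rad) on the floor of its compartment, none on top of another (all of step 2 and z of cap_a in the frame of tray between 0.008 and 0.0165 m and x of cap_a in the frame of tray between -0.04 and 0.04 m and y of cap_a in the frame of tray between -0.012 and 0.137 m and angle between the z axis of each of cap_a, cap_b, cap_c, cap_d, cap_e, cap_f and the z axis of tray, either way round below 0.15 rad and z of cap_b in the frame of tray between 0.008 and 0.0165 m and x of cap_b in the frame of tray between -0.04 and 0.04 m and y of cap_b in the frame of tray between -0.012 and 0.137 m and z of cap_c in the frame of tray between 0.008 and 0.0165 m and x of cap_c in the frame of tray between -0.04 and 0.04 m and y of cap_c in the frame of tray between -0.012 and 0.137 m and z of cap_d in the frame of tray between 0.008 and 0.0165 m and x of cap_d in the frame of tray between -0.04 and 0.04 m and y of cap_d in the frame of tray between -0.012 and 0.137 m and z of cap_e in the frame of tray between 0.008 and 0.0165 m and x of cap_e in the frame of tray between -0.04 and 0.04 m and y of cap_e in the frame of tray between -0.012 and 0.137 m and z of cap_f in the frame of tray between 0.008 and 0.0165 m and x of cap_f in the frame of tray between -0.04 and 0.04 m and y of cap_f in the frame of tray between -0.012 and 0.137 m and linear speed of tray below 0.01 m/s); the robot touches nothing.
It fails at once if anything bumps the press head (over 1 N) (contact force between anything else and head above 1 N).
It fails at once if a bystander is shifted by more than 30 mm (distance of any of block, tape, brush, screwdriver from where it was at the start of the episode above 0.03 m).
It also fails if it takes over 72 s, if anything falls off the work surface, if the arm or the gripper's body presses on something with over 40 N, if the wrist force passes 120 N, or if a joint passes its speed limit or range.

## Working session

There is one attempt and no reset: what is moved stays moved. The work goes in short steps, Python scripts to look and compute and a shell command to move; the robot and the scene stay as the last step left them, time stands still between calls to the robot, and variables do not carry over. Pictures are saved under pics/ and viewed, at most 12 in all, crops included, and the job is handed in when it is done.

```bash
ls; mkdir -p pics; cat > h.py <<'E'
import numpy as np, cv2
from plant import get_obs, eyes, ctrl, spotter
def ray(cam,px):
    m=eyes.camera_model(cam);E=np.array(m["extrinsics"])
    d=E[:3,:3]@np.array([(px[0]-m["cx"])/m["fx"],(px[1]-m["cy"])/m["fy"],1.]);return E[:3,3],d
def at_z(cam,px,z):
    o,d=ray(cam,px);return o+d*(z-o[2])/d[2]
def proj(cam,P):
    m=eyes.camera_model(cam);E=np.linalg.inv(np.array(m["extrinsics"]));p=E[:3,:3]@np.asarray(P)+E[:3,3]
    return np.array([m["fx"]*p[0]/p[2]+m["cx"],m["fy"]*p[1]/p[2]+m["cy"]])
E
python3 - <<'E'
from h import *
np.set_printoptions(precision=4,suppress=True)
s=get_obs();print(s["clock"],s["tool_pos"],s["orientation"],s["opening"])
for c in("scene","top"):
    im=eyes.snapshot(c);cv2.imwrite(f"pics/{c}0.png",im);m=eyes.camera_model(c);print(c,m["fx"],np.array(m["extrinsics"]))
zs=dict(press=0,guides=.01,head=.038,bed_stop=.01,tray=.01,tray_front=.01,tray_end_wall=.03,cap_a=.022,block=.02,tape=.012,brush=.01,screwdriver=.01)
for c in("top","scene"):
    for t,z in zs.items():
        for r in spotter.place_of(c,t)[:8]:
            if r["p"]>.15: print(c,t,round(r["p"],2),np.round(r["location"],1),at_z(c,r["location"],z))
E
```

```text
pics
0.0 [0.1642 0.6542 0.2256] [179.9053  -0.0108 -14.0925] 0.08799780276156685
scene 425.31581812445404 [[ 0.4452  0.7805 -0.4388  0.921 ]
 [ 0.8954 -0.3934  0.2087 -0.1526]
 [-0.0097 -0.4859 -0.874   0.7636]
 [ 0.      0.      0.      1.    ]]
top 529.4421297205782 [[-0.0144 -0.9815  0.1911  0.3164]
 [-0.9999  0.0135 -0.006   0.0127]
 [ 0.0033 -0.1912 -0.9816  1.2857]
 [ 0.      0.      0.      1.    ]]
top press 0.94 [295.1 229.5] [ 0.5061 -0.0036  0.    ]
top guides 0.61 [268.8 227.6] [0.5102 0.0605 0.01  ]
top guides 0.41 [294.6 230.1] [ 0.5032 -0.0022  0.01  ]
top head 0.44 [370.5 235. ] [ 0.4848 -0.1821  0.038 ]
top tray 0.88 [372.8 233.4] [ 0.4924 -0.1922  0.01  ]
top tray_front 0.94 [304.2 230.5] [ 0.5019 -0.0256  0.01  ]
top tray_end_wall 0.75 [429.9 243.6] [ 0.4633 -0.3241  0.03  ]
top cap_a 0.77 [305.6 293.4] [ 0.3505 -0.0257  0.022 ]
top cap_a 0.76 [347.8 223.5] [ 0.5157 -0.1309  0.022 ]
top cap_a 0.73 [278.1 164.9] [0.6644 0.0361 0.022 ]
top cap_a 0.64 [347.2 243.9] [ 0.4662 -0.1277  0.022 ]
top cap_a 0.64 [363.  231.1] [ 0.4967 -0.1669  0.022 ]
top cap_a 0.61 [353.4 2
[... 911 characters left out ...]
82  0.01  ]
scene tray_end_wall 0.83 [ 91.6 253.2] [ 0.4676 -0.3351  0.03  ]
scene cap_a 0.79 [199. 226.] [ 0.5001 -0.1327  0.022 ]
scene cap_a 0.67 [176.4 214.5] [ 0.4555 -0.1638  0.022 ]
scene cap_a 0.64 [183.1 226.5] [ 0.4871 -0.1611  0.022 ]
scene cap_a 0.63 [185.1 211.8] [ 0.4575 -0.1461  0.022 ]
scene cap_a 0.61 [247.  209.6] [ 0.5088 -0.0331  0.022 ]
scene cap_a 0.47 [222.9 152.6] [ 0.3551 -0.0215  0.022 ]
scene cap_a 0.45 [182.4 231.4] [ 0.4967 -0.1661  0.022 ]
scene block 0.84 [357.9 214. ] [0.6167 0.1609 0.02  ]
scene tape 0.74 [238.2 315.1] [ 0.6942 -0.1345  0.012 ]
scene brush 0.57 [307.1 124.8] [0.36   0.1837 0.01  ]
scene screwdriver 0.91 [133.1 322.9] [ 0.6227 -0.3075  0.01  ]
```

View pics/top0.png

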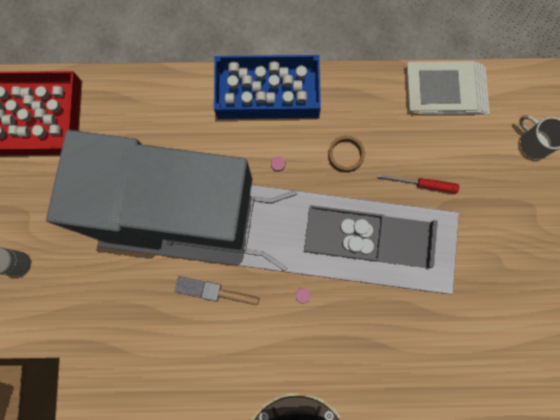

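```bash
python3 -c "
import cv2,numpy as np
a=cv2.imread('pics/top0.png')[195:275,270:450];b=cv2.imread('pics/scene0.png')[170:290,60:280]
a=cv2.resize(a,(720,320),interpolation=cv2.INTER_CUBIC);b=cv2.resize(b,(510,278),interpolation=cv2.INTER_CUBIC)
o=np.zeros((600,720,3),'u1');o[:320]=a;o[322:600,:510]=b
cv2.imwrite('pics/crop0.png',o)"
```

```text
(no output)
```

View pics/crop0.png

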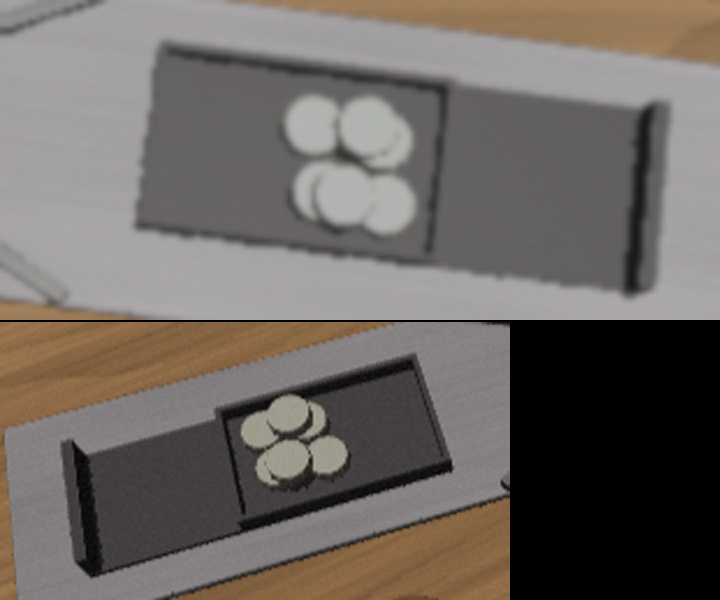

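Top view: the six white caps sit in the tray at about columns 347–367, rows 226–247. Four are on the floor. One upper cap is at about (362,226) and the other, bridging two floor caps, is at about (356,244). The possible confusions are pink discs on the table at (278,164) and (303,296), plus small caps in the red and blue bins at about (40,110) and (265,85). I choose the white ones in the tray, and the crop confirms them.

```bash
cat >> h.py <<'E'
from scipy.optimize import least_squares
def T(p,q):  # frame (x,y,yaw) point q(mm)
    c,s=np.cos(p[2]),np.sin(p[2]);x,y,z=np.array(q)/1000.
    return np.array([p[0]+c*x-s*y,p[1]+s*x+c*y,z])
def inv(p,P):
    c,s=np.cos(p[2]),np.sin(p[2]);d=np.array(P[:2])-p[:2];return np.array([c*d[0]+s*d[1],-s*d[0]+c*d[1]])*1000
def fit(obs,p0):
    f=lambda p:np.concatenate([proj(c,T(p,q))-u for c,q,u in obs])
    return least_squares(f,p0,loss='soft_l1'),
E
python3 - <<'E'
from h import *
np.set_printoptions(precision=4,suppress=True)
obs=[("top",(56,152.5,32),(310.7,205.5)),("top",(-56,152.5,32),(304.2,252)),("top",(56,-22.5-5,32),(382.5,215)),("top",(-56,-27.5,32),(378,259.5)),
("top",(56,-152.5,45),(437,220)),("top",(-56,-152.5,45),(430.5,268.7)),("scene",(-56,152.5,32),(239,184.2)),("scene",(56,152.5,32),(254.6,230.8)),("scene",(-56,-152.5,45),(87.6,220.9))]
r,=fit(obs,[.49,-.19,-.13]);t=r.x;print("tray",t[:2],np.degrees(t[2]));print(r.fun.reshape(-1,2))
# bed edges in top
im=cv2.imread("pics/top0.png").astype(int);hsv=cv2.cvtColor(im.astype('u1'),cv2.COLOR_BGR2HSV)
g=((hsv[...,1]<40)&(hsv[...,2]>100)).astype('u1')
up=[];lo=[]
for c in range(305,446):
    rr=np.where(g[180:310,c])[0]+180
    up.append((c,rr.min()-.5));lo.append((c,rr.max()+.5))
def line(pts,z):
    P=np.array([at_z("top",p,z)[:2] for p in pts]);l=cv2.fitLine(P.astype('f4'),cv2.DIST_HUBER,0,.001,.001).ravel();return l
a=line(up,.01);b=line(lo,.01)
for l in(a,b): print(l,np.degrees(np.arctan2(l[0]*np.sign(l[1]),abs(l[1]))))
po=[("top",(0,80,10),(268.8,227.6)),("scene",(0,80,10),(287.8,192.4)),("scene",(0,300,10),(389.6,167.3)),("top",(0,0,0),(295.1,229.5)),("scene",(0,0,0),(256.9,207)),]
r,=fit(po,[.5,0,-.15]);p=r.x;print("press",p[:2],np.degrees(p[2]));print(r.fun.reshape(-1,2))
for l in(a,b): print("edge x at press y -100:",inv(p,l[2:]+l[:2]*np.sign(l[1])*0), "dir")
caps=dict(A=(348,226.2,29),B=(361.75,226.2,43),E=(356.2,243.7,43),D=(350,243,29),C=(366.2,230,29),F=(366.7,246.2,29))
for k,(u,v,z) in caps.items():
    P=at_z("top",(u,v),z/1000);print(k,P[:2],inv(t,P))
print("front in press",inv(p,T(t,(0,152.5,0))))
for t_ in spotter.outline_of("top","cap_a")[:9]: print(t_["p"],t_["rect"])
E
```

```text
tray [ 0.4834 -0.1813] -8.798279389220765
[[-1.1103 -1.1151]
 [-0.8464 -1.7629]
 [ 1.2501 -0.3846]
 [ 0.7518  1.2946]
 [ 0.0191  0.8809]
 [ 2.3729 -0.9471]
 [ 1.0731 -0.8228]
 [ 0.433  -1.0875]
 [-1.2648 -0.1316]]
[ 0.1463  0.9892  0.5702 -0.2171] 8.413636
[ 0.1479  0.989   0.3722 -0.192 ] 8.503118
press [ 0.4993 -0.0103] -8.532298481827535
[[-3.4482 -0.3573]
 [ 4.8414  1.7706]
 [-0.1164 -0.3804]
 [ 2.7582  2.7057]
 [-0.8813 -0.0047]]
edge x at press y -100: [ 100.8123 -194.0598] dir
edge x at press y -100: [ -98.7427 -198.6074] dir
A [ 0.5081 -0.1304] [16.545 54.092]
B [ 0.5055 -0.1614] [18.7375 23.0017]
E [ 0.4639 -0.1466] [-24.5664  31.2351]
D [ 0.4675 -0.1337] [-23.0411  44.5653]
C [ 0.4982 -0.1737] [13.4731  9.7738]
F [ 0.4593 -0.1733] [-25.115    4.2303]
front in press [ 10.3726 -18.9847]
0.7 [272.0, 158.2, 14.8, 14.0]
0.69 [296.2, 288.9, 13.3, 15.1]
0.65 [348.2, 237.2, 19.6, 13.0]
0.6 [356.6, 219.1, 10.2, 14.8]
0.54 [359.1, 225.9, 15.7, 15.5]
0.54 [343.7, 217.1, 12.6, 18.3]
0.52 [341.4, 238.6, 3.7, 10.5]
0.51 [176.4, 276.1, 83.0, 31.2]
```

```bash
python3 -m crank '[0,0,-0.092,25,38,-40,1, 0,0,0,25,38,-40,1, 0,0,0,25,38,-40,1, 0,0,0,25,38,-40,1, 0,0,0,25,38,-40,1]' && python3 -m crank '[0,0,0,30,51,0,1, 0,0,0,30,51,0,1, 0,0,0,30,51,0,1, 0,0,0,30,51,0,1, 0,0,0,30,51,0,0.55]' && python3 -m crank '[0,0,0,30,51,0,0.55, 0,0,0,30,51,0,0.55, 0,0,0,30,51,0,0.55, 0,0,0,30,51,0,0.55, 0,0,0,30,51,0,0.55]'; cat >> h.py <<'E'
TR=np.array([.4834,-.1813,np.radians(-8.8)])
def st():
    s=get_obs();p=np.array(s["tool_pos"]);print("t",round(s["clock"],2),"tcp tray",inv(TR,p).round(1),"z",round(p[2]*1000,1),"rpy",np.round(s["orientation"],2),"open",round(s["opening"]*1000,1),"F",np.round(s["force"],1))
E
python3 -c "from h import *;st()"
```

```text
clock: 1.98
tool_pos: [0.2552, 0.4446, 0.4281]
orientation: [-180.0, -0.0, -8.8]
force: [0.6, 0.3, -0.2]
opening: 0.0874
gripper_force: 0.0
clock: 2.6
tool_pos: [0.364, 0.1693, 0.427]
orientation: [-179.9, -0.0, -8.8]
force: [1.8, 0.5, 1.0]
opening: 0.0827
gripper_force: 0.0
clock: 3.22
tool_pos: [0.4734, -0.1058, 0.427]
orientation: [-180.0, -0.1, -8.8]
force: [0.4, 1.6, -0.3]
opening: 0.0482
gripper_force: 0.0
t 3.23 tcp tray [-21.5  73.1] z 427.0 rpy [-1.7998e+02 -6.0000e-02 -8.8200e+00] open 48.2 F [ 0.4  1.6 -0.3]
```

```bash
python3 -m crank '[0,0,0,20,25,50,0.55, 0,0,0,20,25,50,0.55, 0,0,0,0,0,60,0.55, 0,0,0,0,0,60,0.55, 0,0,0,0,0,60,0.55]' && python3 -m crank '[0,0,0,0,0,40,0.55,0,0,0,0,0,20,0.55,0,0,0,0,0,0,0.55]'; python3 - <<'E'
from h import *
st();im=eyes.snapshot("scene");im2=eyes.snapshot("top")
o=np.zeros((600,800,3),'u1');o[:300]=cv2.resize(im[150:300,80:280],(800,600),interpolation=2)[:600:2, :] if 0 else cv2.resize(im[160:270,90:290],(800,440),interpolation=2)[:300]
o[:400]=cv2.resize(im[165:265,100:300],(800,400),interpolation=2);o[400:]=cv2.resize(im2[205:265,290:530],(800,200),interpolation=2)
cv2.imwrite("pics/c1.png",o)
E
```

```text
clock: 3.85
tool_pos: [0.5049, -0.1595, 0.1451]
orientation: [-180.0, -0.1, -8.8]
force: [1.2, -0.2, -0.2]
opening: 0.0479
gripper_force: 0.0
clock: 4.22
tool_pos: [0.5039, -0.1593, 0.0852]
orientation: [180.0, 0.2, -8.8]
force: [-0.3, 0.0, 1.0]
opening: 0.0484
gripper_force: 0.0
t 4.22 tcp tray [16.9 24.9] z 85.2 rpy [179.96   0.19  -8.82] open 48.4 F [-0.3  0.   1. ]
```

View pics/c1.png

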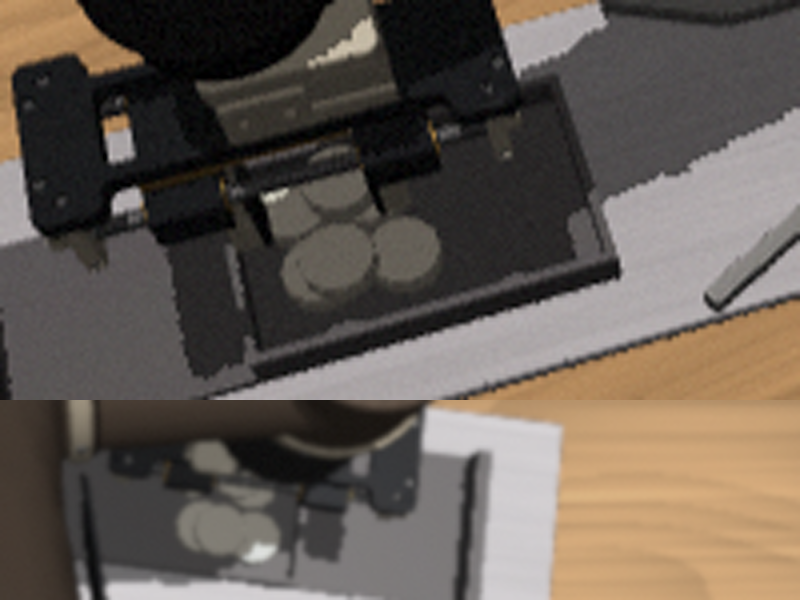

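```bash
python3 -c "
from h import *
for k,u,z in(('B',(183.6,229.2),.043),('A',(201.5,225.5),.029),('E',(183.6,211),.043),('frontR wall corner',(255,230),.032),('frontL',(239,184.5),.032)): print(k,inv(TR,at_z('scene',u,z)).round(1))"
```

```text
B [18.7 22.4]
A [13.5 55.9]
E [-20.7  30.2]
frontR wall corner [ 56.6 152.3]
frontL [-54.  149.7]
```

```bash
python3 -m crank '[0,0,0,2,2,25,0.55,0,0,0,0,0,20,0.55,0,0,0,0,0,7,0.55,0,0,0,0,0,0,0,0,0,0,0,0,0,0]' && python3 -m crank '[0,0,0,0,0,0,0,0,0,0,0,0,0,0]' && python3 -c "from h import *;st()"
```

```text
clock: 4.95
tool_pos: [0.5075, -0.1615, 0.0357]
orientation: [-180.0, -0.1, -8.8]
force: [0.4, -0.4, -0.2]
opening: 0.0347
gripper_force: 30.0
clock: 5.2
tool_pos: [0.5075, -0.1615, 0.0356]
orientation: [-180.0, -0.1, -8.8]
force: [-2.0, 0.5, 7.0]
opening: 0.0346
gripper_force: 30.0
t 5.2 tcp tray [20.8 23.2] z 35.6 rpy [-1.7999e+02 -1.1000e-01 -8.7900e+00] open 34.6 F [-2.   0.5  7. ]
```

```bash
python3 -m crank '[0,0,0,0,0,-20,0,0,0,0,0,0,-30,0,0,0,0,-10,-50,0,0,0,0,0,-11,-51,0,0,0,0,0,0,0,0,0]' && python3 -c "
from h import *;st();print(get_obs()['joint_pos'],get_obs()['gripper_force'])
im=eyes.snapshot('scene');cv2.imwrite('pics/c2.png',cv2.resize(im[150:270,100:300],(800,480),interpolation=2))"
```

```text
clock: 5.82
tool_pos: [0.5015, -0.0559, 0.0851]
orientation: [-180.0, -0.1, -8.6]
force: [0.4, -0.1, -0.6]
opening: 0.0347
gripper_force: 30.0
t 5.83 tcp tray [ -1.3 126.7] z 85.1 rpy [-1.7996e+02 -5.0000e-02 -8.5900e+00] open 34.7 F [ 0.4 -0.1 -0.6]
[ 1.59721165e+01  1.27857496e+01 -3.12589163e+01 -1.57400056e-02
 -4.58913811e+01  6.54452574e+01] 30.000475645065308
```

View pics/c2.png

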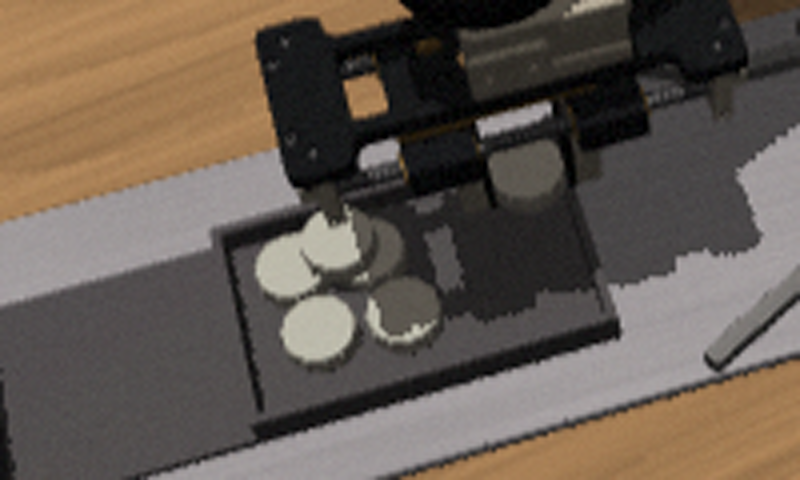

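```bash
python3 -m crank '[0,0,-0.185,0,0,0,0,0,0,-0.185,0,0,0,0,0,0,-0.185,0,0,0,0,0,0,-0.185,0,0,0,0,0,0,-0.185,0,0,0,0]' && python3 -m crank '[0,0,-0.185,0,0,0,0,0,0,-0.185,0,0,0,0,0,0,-0.185,0,0,0,0,0,0,-0.091,0,0,0,0,0,0,0,0,0,30,0]' && python3 -c "from h import *;st()"
```

```text
clock: 6.5
tool_pos: [0.5013, -0.0596, 0.0845]
orientation: [-180.0, 0.0, 44.5]
force: [0.6, 0.3, -0.2]
opening: 0.0348
gripper_force: 30.0
clock: 7.12
tool_pos: [0.5033, -0.0593, 0.056]
orientation: [179.7, -0.1, 81.2]
force: [1.3, 0.9, -0.8]
opening: 0.0341
gripper_force: 30.0
t 7.12 tcp tray [  1.  123.6] z 56.0 rpy [ 1.7975e+02 -8.0000e-02  8.1230e+01] open 34.1 F [ 1.3  0.9 -0.8]
```

```bash
python3 -m crank '[0,0,0,1,-1,20,0,0,0,0,0,0,11,0,0,0,0,0,0,2,0,0,0,0,0,0,0,0]' && python3 -c "from h import *;st()"
```

```text
clock: 7.62
tool_pos: [0.5008, -0.0579, 0.0219]
orientation: [180.0, 0.0, 81.2]
force: [-0.4, 0.5, -0.2]
opening: 0.035
gripper_force: 30.0
t 7.62 tcp tray [ -1.7 124.6] z 21.9 rpy [179.99   0.    81.17] open 35.0 F [-0.4  0.5 -0.2]
```

```bash
python3 -m crank '[0,0,0,0,0,1,0,0,0,0,0,0,0,0.5,0,0,0,0,0,0,0.5,0,0,0,0,0,-20,0.5,0,0,0,0,0,-40,0.5]' && python3 -m crank '[0,0,0.185,0,0,-5,0.55,0,0,0.185,0,0,0,0.55,0,0,0.185,0,0,0,0.55,0,0,0.185,0,0,0,0.55,0,0,0.185,0,0,0,0.55]' && python3 -m crank '[0,0,0.185,0,0,0,0.55,0,0,0.185,0,0,0,0.55,0,0,0.185,0,0,0,0.55,0,0,0.091,0,0,0,0.55,0,0,0,0,0,0,0.55]' && python3 - <<'E'
from h import *
st();im=eyes.snapshot("scene");im2=eyes.snapshot("top")
o=np.zeros((600,800,3),'u1');o[:400]=cv2.resize(im[165:265,100:300],(800,400),interpolation=2);o[400:]=cv2.resize(im2[205:265,290:530],(800,200),interpolation=2)
cv2.imwrite("pics/c3.png",o)
E
```

```text
clock: 8.25
tool_pos: [0.4994, -0.0577, 0.0799]
orientation: [-179.8, 0.1, 81.2]
force: [0.4, 0.2, 0.8]
opening: 0.0439
gripper_force: 0.0
clock: 8.88
tool_pos: [0.5006, -0.0574, 0.0856]
orientation: [-180.0, -0.0, 27.9]
force: [-0.9, 1.3, 0.1]
opening: 0.0482
gripper_force: 0.0
clock: 9.5
tool_pos: [0.5006, -0.0574, 0.0855]
orientation: [-180.0, -0.0, -8.8]
force: [0.3, 0.3, -0.2]
opening: 0.0483
gripper_force: 0.0
t 9.5 tcp tray [ -2.  125.1] z 85.5 rpy [-180.     -0.     -8.77] open 48.3 F [ 0.3  0.3 -0.2]
```

View pics/c3.png

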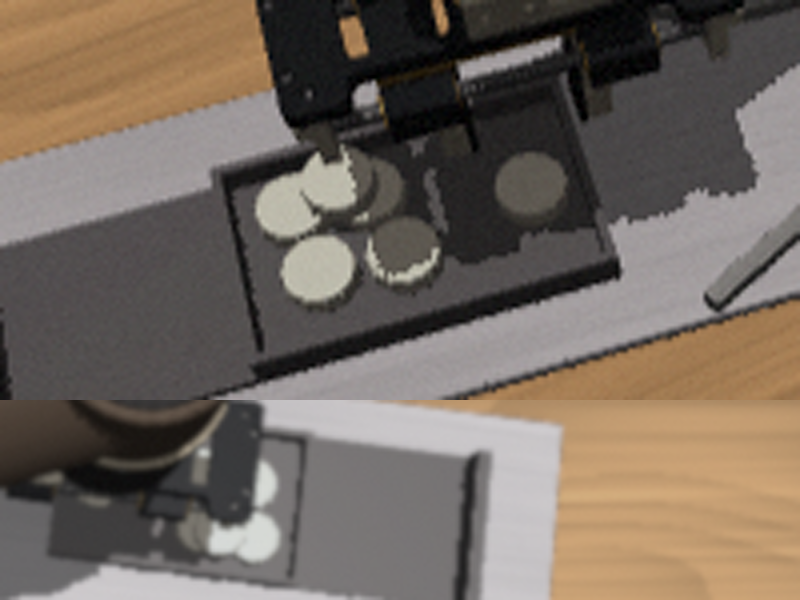

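Scene crop: cap B lies flat at crop (530,185), clear at the front. The other upper cap, E, is at crop (337,180).

```bash
python3 -m crank '[0,0,0,-10,47,0,0.55,0,0,0,-10.5,47,0,0.55,0,0,0,0,0,25,0.55,0,0,0,0,0,18,0.55,0,0,0,0,0,0,0.55]' && python3 -c "
from h import *;st()" && python3 -m crank '[0,0,0,0,0,8,0.55,0,0,0,0,0,1,0.55,0,0,0,0,0,0,0,0,0,0,0,0,0,0,0,0,0,0,0,0,0]' && python3 -c "
from h import *;st()"
```

```text
clock: 10.22
tool_pos: [0.4648, -0.1473, 0.0416]
orientation: [180.0, 0.2, -8.8]
force: [0.4, -0.4, -0.5]
opening: 0.0482
gripper_force: 0.0
t 10.22 tcp tray [-23.5  30.7] z 41.6 rpy [ 1.7997e+02  1.5000e-01 -8.7600e+00] open 48.2 F [ 0.4 -0.4 -0.5]
clock: 10.85
tool_pos: [0.4662, -0.147, 0.0339]
orientation: [-180.0, -0.0, -8.8]
force: [-0.0, 1.1, 1.8]
opening: 0.0351
gripper_force: 30.0
t 10.85 tcp tray [-22.3  31.2] z 33.9 rpy [-1.7999e+02 -4.0000e-02 -8.8000e+00] open 35.1 F [-0.   1.1  1.8]
```

```bash
python3 -m crank '[0,0,0,0,0,-20,0,0,0,0,0,0,-30,0,0,0,0,8,-28,0,0,0,0,0,7.5,-28,0,0,0,0,-0.185,0,0,0,0]' && python3 -m crank '[0,0,-0.185,0,0,0,0,0,0,-0.185,0,0,0,0,0,0,-0.185,0,0,0,0,0,0,-0.185,0,0,0,0,0,0,-0.185,0,0,0,0]' && python3 -m crank '[0,0,-0.185,0,0,0,0,0,0,-0.185,0,0,0,0,0,0,-0.091,0,0,0,0,0,0,0,0,0,25,0,0,0,0,0,0,0,0]' && python3 - <<'E'
from h import *
st();im=eyes.snapshot("scene");im2=eyes.snapshot("top")
o=np.zeros((600,800,3),'u1');o[:400]=cv2.resize(im[165:265,100:300],(800,400),interpolation=2);o[400:]=cv2.resize(im2[205:265,290:530],(800,200),interpolation=2)
cv2.imwrite("pics/c4.png",o)
E
```

```text
clock: 11.48
tool_pos: [0.4907, -0.0928, 0.0839]
orientation: [-180.0, -0.1, 2.1]
force: [-1.4, -0.1, -0.2]
opening: 0.035
gripper_force: 30.0
clock: 12.1
tool_pos: [0.4897, -0.0942, 0.0836]
orientation: [-180.0, -0.0, 55.1]
force: [0.3, 0.2, -1.3]
opening: 0.0345
gripper_force: 30.0
clock: 12.72
tool_pos: [0.4884, -0.0944, 0.0574]
orientation: [-179.8, 0.1, 81.2]
force: [0.1, -0.9, 0.3]
opening: 0.0345
gripper_force: 30.0
t 12.72 tcp tray [-8.4 86.7] z 57.4 rpy [-1.7982e+02  5.0000e-02  8.1170e+01] open 34.5 F [ 0.1 -0.9  0.3]
```

View pics/c4.png

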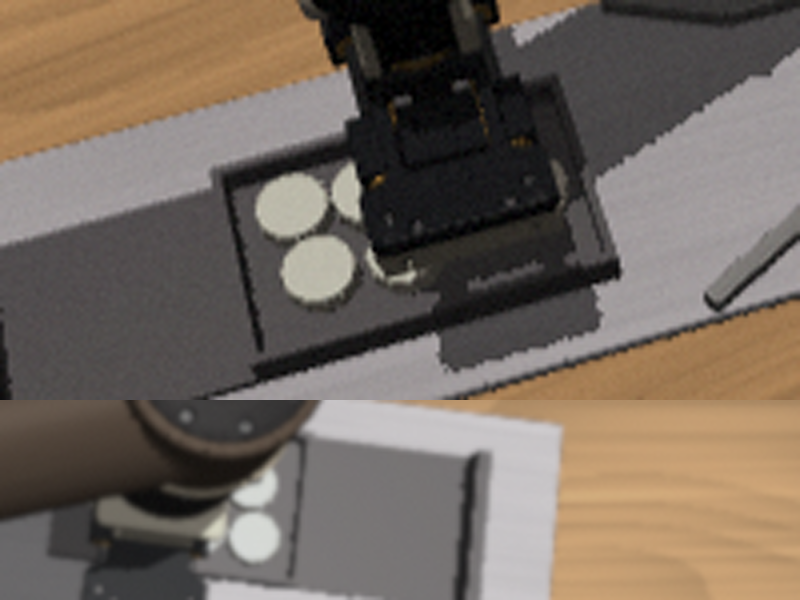

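Both upper caps are off the heap. The two rear floor caps lie flat at crop (290,205) and (318,268), and the target spot is hidden under the gripper. Lowering now and watching the force.

```bash
python3 -m crank '[0,0,0,0.5,1.5,20,0,0,0,0,0,0,12,0,0,0,0,0,0,3.5,0,0,0,0,0,0,0,0]' && python3 -c "from h import *;st()"
```

```text
clock: 13.32
tool_pos: [0.4914, -0.0939, 0.0232]
orientation: [-180.0, 0.0, 81.2]
force: [0.3, 0.7, -0.5]
opening: 0.0348
gripper_force: 30.0
t 13.32 tcp tray [-5.4 87.6] z 23.2 rpy [-1.800e+02  1.000e-02  8.121e+01] open 34.8 F [ 0.3  0.7 -0.5]
```

```bash
python3 -m crank '[0,0,0,0,-1,1.5,0,0,0,0,0,0,1,0,0,0,0,0,0,0,0]' && python3 -m crank '[0,0,0,0,0,0,0.45,0,0,0,0,0,0,0.45,0,0,0,0,0,-15,0.45,0,0,0,0,0,-40,0.45,0,0,0,0,0,-40,0.45]' && python3 -m crank '[0,0,0,-60,0,0,0.45,0,0,0,-60,0,0,0.45,0,0,0,-60,0,0,0.45,0,0,0,-60,0,0,0.45,0,0,0,0,0,0,0.45]' && python3 - <<'E'
from h import *
st();im=eyes.snapshot("scene");im2=eyes.snapshot("top");cv2.imwrite("pics/top5.png",im2);cv2.imwrite("pics/scene5.png",im)
o=np.zeros((600,800,3),'u1');o[:300]=cv2.resize(im[165:265,60:300],(800,333),interpolation=2)[:300];o[300:]=cv2.resize(im2[195:275,280:460],(675,300),interpolation=2)[:, :675].copy() if 0 else cv2.copyMakeBorder(cv2.resize(im2[195:275,280:460],(675,300),interpolation=2),0,0,0,125,0)
cv2.imwrite("pics/c5.png",o)
E
```

```text
clock: 13.7
tool_pos: [0.4904, -0.0937, 0.0207]
orientation: [180.0, -0.0, 81.2]
force: [0.1, 0.4, 0.7]
opening: 0.0351
gripper_force: 30.0
clock: 14.32
tool_pos: [0.49, -0.0938, 0.1164]
orientation: [-179.9, 0.0, 81.2]
force: [1.4, 0.5, -0.5]
opening: 0.0394
gripper_force: 0.0
clock: 14.95
tool_pos: [0.4544, -0.2984, 0.1133]
orientation: [179.5, 4.5, 78.3]
force: [-0.2, 0.5, 0.0]
opening: 0.0394
gripper_force: 0.0
t 14.95 tcp tray [ -10.7 -120.2] z 113.3 rpy [179.5    4.5   78.28] open 39.4 F [-0.2  0.5  0. ]
```

View pics/c5.png

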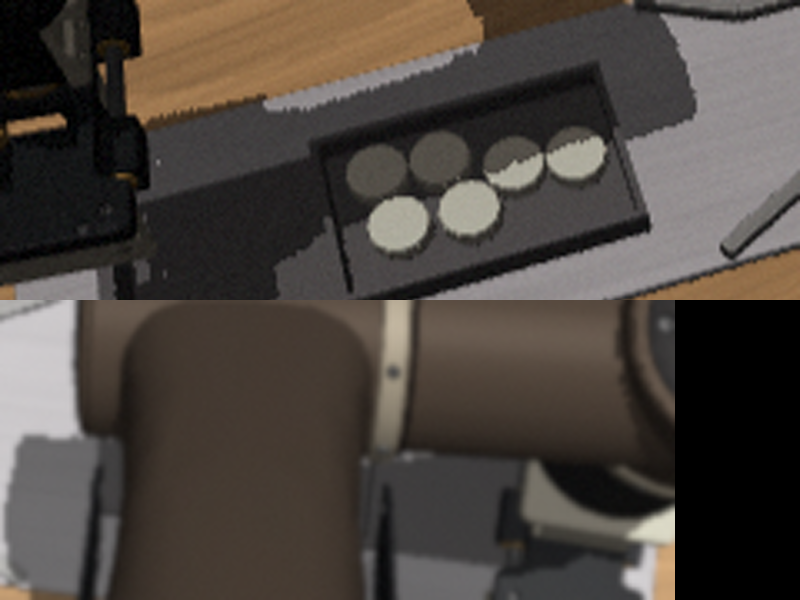

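All six caps lie flat and apart in the scene crop, from (375,170) to (575,155). The tool orientation drifted (pitch 4.5°), so I'm checking the joints.

```bash
python3 -m crank '[0,0,0,0,0,0,0.45,0,0,0,0,0,0,0.45]'; python3 -c "
from h import *;st();print(np.round(get_obs()['joint_pos'],1))"
```

```text
clock: 15.3
tool_pos: [0.4562, -0.2962, 0.1139]
orientation: [179.4, 4.5, 78.5]
force: [-0.1, -0.4, 0.2]
opening: 0.0395
gripper_force: 0.0
t 15.3 tcp tray [  -9.3 -117.7] z 113.9 rpy [179.41   4.45  78.5 ] open 39.5 F [-0.1 -0.4  0.2]
[ -9.1  13.  -28.8   6.  -47.9 173.6]
```

```bash
python3 -m crank '[0,0,0.185,0,0,-5,0.45,0,0,0.185,0,0,0,0.45,0,0,0.185,0,0,0,0.45,0,0,0.185,0,0,0,0.45,0,0,0.185,0,0,0,0.45]' && python3 -m crank '[0,0,0.185,0,0,0,0.45,0,0,0.185,0,0,0,0.45,0,0,0.185,0,0,0,0.45,0,0,0,0,0,0,0.45,0,0,0,0,0,0,0.45]' && python3 - <<'E'
from h import *
from scipy.spatial.transform import Rotation as R
st();o=get_obs();print(np.round(o['joint_pos'],1))
a=R.from_euler('xyz',o['orientation'],degrees=True);b=R.from_euler('xyz',[180,0,-8.6],degrees=True)
print("turn needed",(a.inv()*b).as_rotvec().round(4))
im=eyes.snapshot("scene");cv2.imwrite("pics/scene6.png",im);t2=eyes.snapshot("top");cv2.imwrite("pics/top6.png",t2)
for c in("scene","top"):
  for n,z in(("tray_end_wall",.03),("tray_front",.01)):
    for r in spotter.place_of(c,n)[:2]: print(c,n,round(r["p"],2),np.round(r["location"],1),inv(TR,at_z(c,r["location"],z)).round(1))
E
```

```text
clock: 15.92
tool_pos: [0.4561, -0.2959, 0.1189]
orientation: [176.1, 2.2, 25.1]
force: [-0.6, 0.1, 1.2]
opening: 0.0392
gripper_force: 0.0
clock: 16.55
tool_pos: [0.4559, -0.2962, 0.1188]
orientation: [175.5, -0.1, -6.1]
force: [0.7, 0.2, 0.5]
opening: 0.0394
gripper_force: 0.0
t 16.55 tcp tray [  -9.6 -117.7] z 118.8 rpy [ 1.7551e+02 -1.4000e-01 -6.0700e+00] open 39.4 F [0.7 0.2 0.5]
[ -9.1  12.7 -28.4   6.  -48.6  89.1]
turn needed [ 0.0784 -0.0042  0.0441]
scene tray_front 0.79 [245.9 209.4] [ -5.6 149.2]
top tray_end_wall 0.88 [432.2 245. ] [  -0.6 -150. ]
top tray_front 0.7 [304.2 228.3] [ -0.2 157.4]
```

```bash
python3 -m crank '[0.078,-0.004,0.044,0,0,0,0.45,0,0,0,9.5,30,0,0.45,0,0,0,0,0,0,0.45]' && python3 -c "
from h import *;st()" && python3 -m crank '[0,0,0,0,0,30,0.45,0,0,0,0,0,25,0.45,0,0,0,0,0,0,0.45]' && python3 - <<'E'
from h import *
st();im=eyes.snapshot("scene");t2=eyes.snapshot("top")
o=np.zeros((600,800,3),'u1');o[:400]=cv2.resize(im[190:290,40:240],(800,400),interpolation=2);o[400:]=cv2.resize(t2[215:275,290:530],(800,200),interpolation=2)
cv2.imwrite("pics/c7.png",o)
p=np.array(get_obs()["tool_pos"])
print(proj("scene",p),proj("scene",T(TR,(0,-147.5,45))))
E
```

```text
clock: 17.23
tool_pos: [0.4607, -0.3291, 0.1186]
orientation: [180.0, -0.0, -8.9]
force: [-1.2, 0.7, -0.8]
opening: 0.0396
gripper_force: 0.0
t 17.23 tcp tray [   0.2 -149.5] z 118.6 rpy [ 1.7997e+02 -3.0000e-02 -8.9400e+00] open 39.6 F [-1.2  0.7 -0.8]
clock: 17.6
tool_pos: [0.4589, -0.3267, 0.0621]
orientation: [-180.0, 0.2, -8.9]
force: [0.3, -0.4, -0.5]
opening: 0.0396
gripper_force: 0.0
t 17.6 tcp tray [  -2.  -147.5] z 62.1 rpy [-179.98    0.21   -8.85] open 39.6 F [ 0.3 -0.4 -0.5]
[ 87.25497648 240.81657865] [ 91.72538739 245.21537741]
```

View pics/c7.png

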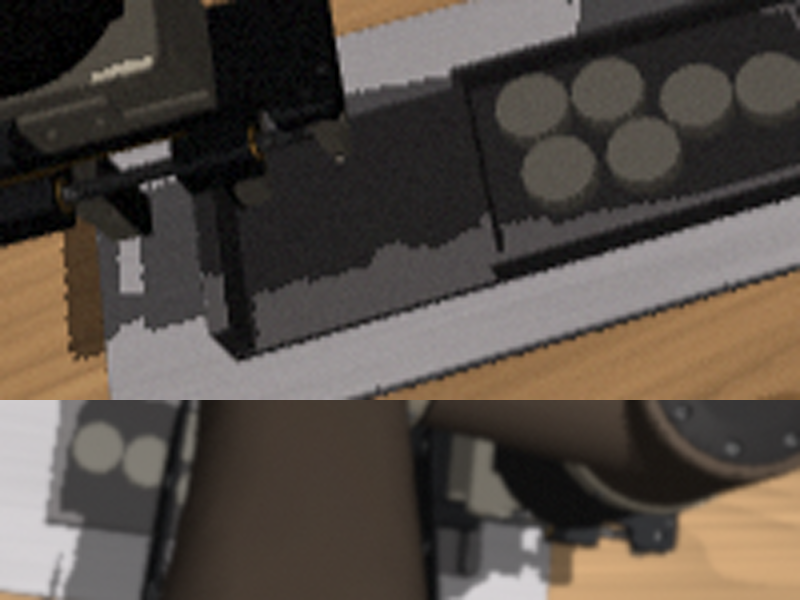

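Fingers at crop (145,225) and (250,195) straddle the end wall at about (225,200). Going down to pinch it.

```bash
python3 -m crank '[0,0,0,1,0,20,0.45,0,0,0,0,0,14,0.45,0,0,0,0,0,4,0.45,0,0,0,0,0,0,0.45]' && python3 -c "
from h import *;st()" && python3 -m crank '[0,0,0,0,0,0,0,0,0,0,0,0,0,0,0,0,0,0,0,0,0,0,0,0,0,0,0,0]' && python3 - <<'E'
from h import *
st();t2=eyes.snapshot("top");cv2.imwrite("pics/top8.png",t2);im=eyes.snapshot("scene");cv2.imwrite("pics/scene8.png",im)
E
```

```text
clock: 18.2
tool_pos: [0.4616, -0.3277, 0.0259]
orientation: [180.0, -0.0, -8.9]
force: [0.1, 0.2, 0.5]
opening: 0.0394
gripper_force: 0.0
t 18.2 tcp tray [   0.8 -148.1] z 25.9 rpy [ 1.7997e+02 -2.0000e-02 -8.8500e+00] open 39.4 F [0.1 0.2 0.5]
clock: 18.7
tool_pos: [0.4616, -0.328, 0.026]
orientation: [180.0, -0.0, -8.8]
force: [-0.8, -1.3, 1.5]
opening: 0.0101
gripper_force: 30.0
t 18.7 tcp tray [   0.9 -148.3] z 26.0 rpy [ 1.7996e+02 -4.0000e-02 -8.8400e+00] open 10.1 F [-0.8 -1.3  1.5]
```

```bash
python3 -m crank '[0,0,0,-2.4,-7,0,0,0,0,0,-2.4,-9,0,0,0,0,-0.006,-2.3,-9,0,0,0,0,0,-2.3,-7,0,0,0,0,0,0,0,0,0]' && python3 - <<'E'
from h import *
st();t2=eyes.snapshot("top");cv2.imwrite("pics/top9.png",t2);im=eyes.snapshot("scene");cv2.imwrite("pics/scene9.png",im)
cv2.imwrite("pics/c9.png",cv2.resize(im[130:260,130:330],(800,520),interpolation=2))
P=np.array([.4993,-.0103,np.radians(-8.5)])
for q in((60,80,22),(-60,80,22),(90,20,22),(-90,20,22)): print(q,((proj("scene",T(P,q))-[130,130])*4).round(1))
E
```

```text
clock: 19.42
tool_pos: [0.4573, -0.2936, 0.026]
orientation: [-180.0, -0.0, -8.5]
force: [0.5, 5.8, 6.5]
opening: 0.0096
gripper_force: 30.1
t 19.43 tcp tray [  -8.6 -115. ] z 26.0 rpy [-1.7998e+02 -4.0000e-02 -8.5000e+00] open 9.6 F [0.5 5.8 6.5]
(60, 80, 22) [689.4 341.5]
(-60, 80, 22) [614.5 153.2]
(90, 20, 22) [592.9 427. ]
(-90, 20, 22) [490.1 138.4]
```

View pics/c9.png

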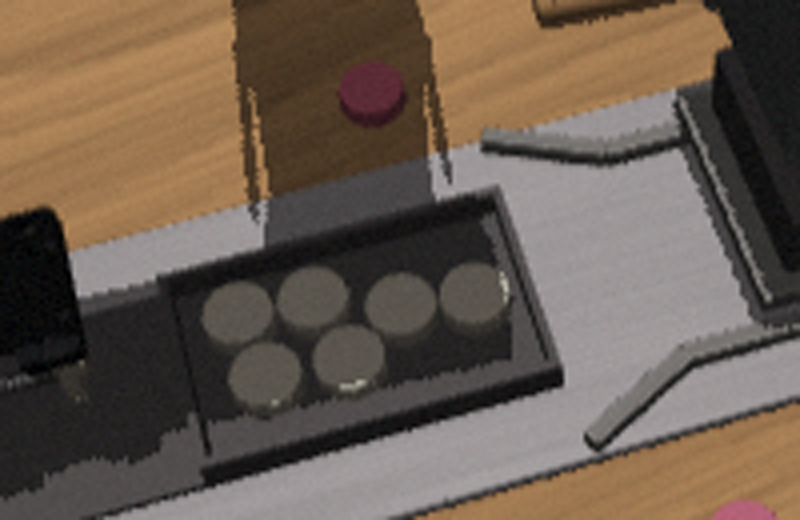

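```bash
python3 - <<'E'
from h import *
P=np.array([.4993,-.0103,np.radians(-8.5)])
g=lambda u,z:inv(P,at_z("scene",np.array(u)/4+130,z)).round(1)
for n,u,z in(("railL kink",(608,158),.022),("railR kink",(683,346),.022),("tray F-x",(500,187),.032),("tray F+x",(562,369),.032),("tray mid -x",(160,279),.032)): print(n,g(u,z))
# bed edges in scene (z=10) at rows
print("bed near edge",g((420,514),.01),g((800,402),.01),"far",g((100,243),.01),g((640,104),.01))
# spot the tray straight lines in top9
im=cv2.imread("pics/top9.png");cv2.imwrite("pics/c10.png",cv2.resize(im[180:280,230:380],(800,533),interpolation=2))
E
```

```text
railL kink [-58.2  75.8]
railR kink [61.4 76.1]
tray F-x [-51.7  15. ]
tray F+x [60.1 13.9]
tray mid -x [ -52.  -162.9]
bed near edge [102.6 -71.3] [103.4 123.3] far [ -98.5 -191.3] [-94.9 106. ]
```

View pics/c10.png

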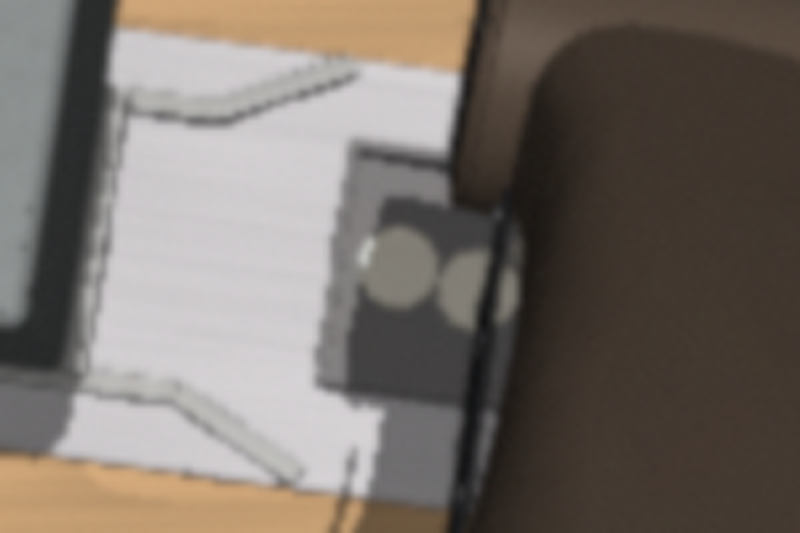

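```bash
python3 -m crank '[0,0,0,-1,-8,0,0,0,0,0,-1,-12,0,0,0,0,0,0,-15,0,0,0,0,0,0,-15,0,0,0,0,0,0,-15,0,0]' && python3 -m crank '[0,0,0,0,-12,0,0,0,0,0,0,-12,0,0,0,0,0,0,-12,0,0]'&& python3 -c "from h import *;st()"
```

```text
clock: 20.15
tool_pos: [0.4645, -0.2302, 0.026]
orientation: [179.9, 0.0, -8.5]
force: [-1.0, -7.0, 4.7]
opening: 0.0093
gripper_force: 30.0
clock: 20.52
tool_pos: [0.4696, -0.1947, 0.026]
orientation: [179.9, 0.0, -8.5]
force: [-1.2, -8.3, 5.6]
opening: 0.0097
gripper_force: 30.0
t 20.52 tcp tray [-11.6 -15.3] z 26.0 rpy [ 1.7992e+02  2.0000e-02 -8.4800e+00] open 9.7 F [-1.2 -8.3  5.6]
```

```bash
python3 -m crank '[0,0,0,0,-12,0,0,0,0,0,0,-12,0,0,0,0,0,0,-12,0,0,0,0,0,0,-12,0,0,0,0,0,0,-12,0,0]' && python3 -m crank '[0,0,0,0,-12,0,0,0,0,0,0,-12,0,0,0,0,0,0,-12,0,0,0,0,0,0,-12,0,0,0,0,0,0,-12,0,0]' && python3 - <<'E'
from h import *
st();im=eyes.snapshot("scene");cv2.imwrite("pics/c11.png",im[100:300,100:500]);print(spotter.place_of("scene","tray_end_wall")[:1],np.round(get_obs()['moment'],2))
E
```

```text
clock: 21.15
tool_pos: [0.4782, -0.1356, 0.026]
orientation: [179.9, 0.1, -8.5]
force: [-0.7, -8.5, 7.9]
opening: 0.0102
gripper_force: 30.0
clock: 21.78
tool_pos: [0.4867, -0.0766, 0.0259]
orientation: [179.9, 0.1, -8.5]
force: [-1.0, -10.4, 9.1]
opening: 0.0104
gripper_force: 30.0
t 21.77 tcp tray [-12.7 104. ] z 25.9 rpy [ 1.7987e+02  9.0000e-02 -8.5000e+00] open 10.4 F [ -1.  -10.4   9.1]
[{'location': [222.1, 211.0], 'p': 0.9}] [ 0.25  0.97 -0.01]
```

```bash
python3 -m crank '[0,0,0,0,-12,0,0,0,0,0,0,-12,0,0,0,0,0,0,-12,0,0,0,0,0,0,-8,0,0,0,0,0,0,-4,0,0]' && python3 -m crank '[0,0,0,0,-3,0,0,0,0,0,0,-3,0,0]' && python3 -m crank '[0,0,0,0,-2,0,0,0,0,0,0,-2,0,0]'
```

```text
clock: 22.5
tool_pos: [0.4936, -0.0294, 0.0259]
orientation: [179.8, 0.1, -8.5]
force: [-1.6, -10.5, 11.9]
opening: 0.0096
gripper_force: 30.0
clock: 22.75
tool_pos: [0.4944, -0.0238, 0.0259]
orientation: [179.8, 0.1, -8.5]
force: [-1.9, -10.9, 11.2]
opening: 0.0099
gripper_force: 30.0
clock: 23.0
tool_pos: [0.4949, -0.02, 0.026]
orientation: [179.8, 0.1, -8.5]
force: [-1.0, -11.3, 11.4]
opening: 0.0096
gripper_force: 30.0
```

```bash
python3 -m crank '[0,0,0,0,-1.5,0,0,0,0,0,0,-1.5,0,0]' && python3 -c "from h import *;st()"
```

```text
clock: 23.25
tool_pos: [0.4953, -0.0171, 0.0259]
orientation: [179.8, 0.1, -8.5]
force: [-1.2, -12.6, 12.5]
opening: 0.0097
gripper_force: 30.0
t 23.25 tcp tray [-13.3 164.1] z 25.9 rpy [ 1.7982e+02  1.2000e-01 -8.5000e+00] open 9.7 F [ -1.2 -12.6  12.5]
```

```bash
python3 -m crank '[0,0,0,0,-1,0,0,0,0,0,0,-1,0,0]' && python3 -m crank '[0,0,0,0,-1,0,0,0,0,0,0,-1,0,0]'
```

```text
clock: 23.5
tool_pos: [0.4956, -0.0152, 0.0259]
orientation: [179.8, 0.1, -8.5]
force: [-1.8, -11.1, 12.6]
opening: 0.0096
gripper_force: 30.0
clock: 23.75
tool_pos: [0.4956, -0.0149, 0.0259]
orientation: [179.7, 0.2, -8.5]
force: [2.5, -28.9, 9.6]
opening: 0.01
gripper_force: 30.0
```

```bash
python3 -m crank '[0,0,0,0,1,0,0,0,0,0,0,0,0,0.3,0,0,0,0,0,0,0.45,0,0,0,0,0,0,0.45]' && python3 -m crank '[0,0,0,0,0,-15,0.45,0,0,0,0,0,-30,0.45,0,0,0,0,10,-30,0.45,0,0,0,0,50,0,0.45,0,0,0,0,50,0,0.45]' && python3 -m crank '[0,0,0,0,50,0,0.45,0,0,0,0,50,0,0.45,0,0,0,0,0,0,0.45]' && python3 - <<'E'
from h import *
st();im=eyes.snapshot("scene");cv2.imwrite("pics/c12.png",cv2.resize(im[110:260,140:440],(800,400),interpolation=2));t=eyes.snapshot("top")
P=np.array([.4993,-.0103-.003,np.radians(-8.5)])
for c in("scene","top"):
    for n,z in(("tray_end_wall",.03),("tray_front",.01)):
        for r in spotter.place_of(c,n)[:1]: print(c,n,round(r["p"],2),inv(P,at_z(c,r["location"],z)).round(1))
E
```

```text
clock: 24.25
tool_pos: [0.497, -0.0122, 0.0253]
orientation: [180.0, 0.0, -8.5]
force: [0.4, 0.0, 0.6]
opening: 0.0341
gripper_force: 0.0
clock: 24.88
tool_pos: [0.4811, -0.1216, 0.1011]
orientation: [-180.0, -0.1, -8.4]
force: [0.2, -0.8, 1.0]
opening: 0.0392
gripper_force: 0.0
clock: 25.25
tool_pos: [0.4653, -0.2224, 0.1002]
orientation: [180.0, 0.0, -8.7]
force: [0.3, -0.5, 0.4]
opening: 0.0395
gripper_force: 0.0
t 25.25 tcp tray [-11.6 -43.4] z 100.2 rpy [ 1.7998e+02  3.0000e-02 -8.7400e+00] open 39.5 F [ 0.3 -0.5  0.4]
scene tray_end_wall 0.79 [ 8.1 -7.2]
scene tray_front 0.31 [209.4 -87.5]
```

View pics/c12.png

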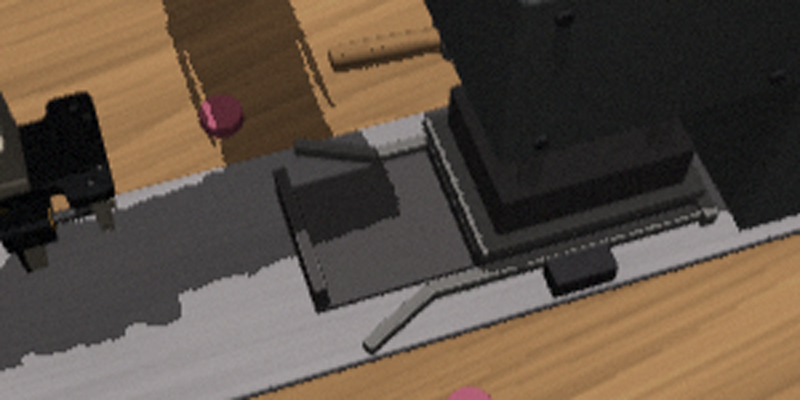

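The tray is home: its end wall is at crop (300,240), about 5 mm before the press origin as expected. The contact force jumped where the stop should be, and the gripper is clear. Handing in.

```bash
python3 -c "from h import *;print(ctrl.close_job())"
```

```text
the job is handed in; nothing more can be done
None
```

I spread all six caps flat in the tray, slid the tray in until it met the stop, and handed the job in at about 25 s. The caps can't be seen under the head, so I could not check them after the slide, and no verdict was returned.

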